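Interleave two ceramic plates with a separator sheet

ROBOT

A 6-joint arm with a two-finger parallel gripper is mounted at the origin on the work surface; the furniture and walls round the work are solid. World frame = base frame: x ahead of the robot, y to its left, z up, the work surface at z = 0. Lengths are in m, angles in rad, forces in N, time in s.
With the tool pointing down it reaches from about 0.35 to 1 m from the base axis. Payload 7.1 kg.
Tool frame: the origin (TCP) lies between the finger pads; the fingertips stand 22 mm ahead of it and the grasp point (between the pads) lies 3 mm ahead of it; z points along the fingers, y is the line along which they close (so a half turn about z gives the same grasp; the last joint's range is limited). The gripper opens to 85 mm and grips with 20 to 120 N. Pads are 22 mm wide; open, the fingers measure 114 mm over their backs; the gripper's body (76 mm by 85 mm) begins 54 mm behind the grasp point. The pads swing forward as they close: fully open they stand 13 mm farther back than shut.
Start: joints at [1.143, 0.423, 1.63, -0, 1.089, -0.019], TCP at [0.248, 0.573, 0.232] pointing down, gripper open.
Joint ranges: [-3, 3], [-0.9, 2.11], [0.09, 2.58], [-1.31, 4.45], [0.11, 2.69], [-2.54, 2.54]. Speed limits (rad/s): [2.39, 2.39, 3.01, 3.14, 3.14, 3.14].

INTERFACE

Orientations are given as a rotation vector (axis times angle).
In Python, from rig import manip gives the robot as it stands. The module is installed in compiled form; this text tells all that it offers. Calls block until the motion is done:
- manip.move_to(position, orientation): joint-space move of the TCP to a pose.
- manip.servo_line(position, orientation=None, rate=0.15): straight line of the TCP; orientation=None keeps the orientation; rate is the mean speed in m/s.
- manip.set_joints(angles): joint-space move.
- manip.command_gripper(opening, f_grip=None): finger opening in m; f_grip is the grip in N (None keeps the last); returns when the fingers have stopped.
- manip.hold(seconds).
- manip.solve_ik(position, orientation): joint angles nearest the present ones, or None.
- manip.camera(name): name is "side" or "top" or "wrist"; returns a dict with "image" (420x560x3 uint8, red, green, blue), "fx", "fy", "cx", "cy" (pixels), "k1" (the pictures are not rectified: a ray, as slopes to the right and down, at radius r is drawn at 1 + k1 r^2 times it, then the intrinsics apply), "cam_to_world" (4x4, takes a point from camera to world coordinates); the wrist camera has in their place "mount" (4x4, takes a point from camera to tool coordinates, whose origin is the TCP and whose axes are the flange's). Camera axes: x right, y down, z forward; pixel columns grow to the right and rows downward; lengths in m; the calibration is good to about 2 mm. A picture is of the moment at which its call begins: read the wrist's pose just before it. There is no depth.
A pose or a line that the arm cannot do raises manip.IKError and nothing moves.
- manip.sign_off(): hands the job in; it is judged then, once.
Readings, each from a call of its own:
- manip.get_time(): time.
- manip.get_joint_positions(): joint angles.
- manip.get_joint_vel(): joint speeds.
- manip.get_tau(): joint torques, N m.
- manip.get_position(): TCP position.
- manip.get_ee_rot(): TCP orientation.
- manip.get_contact_force(): force on the tool from outside, world axes, zero at the start.
- manip.get_torque(): the same for the moment, N m.
- manip.get_width(): finger opening in m.
- manip.get_grip_force(): force on a finger pad.
Only numpy, scipy, OpenCV 4.12 (cv2) and the standard library are available. Lean on these libraries where they do the work, as an engineer would, in place of code of your own. Each camera call takes 0.05 s, during which the arm holds its last target. There are 200 camera calls.

TASK

Slide the grey separator sheet out of its flush recess along the jig until it lies over the white lower plate, up against the jig's end stop; keep it down in the jig, do not lift it, and do not press hard on it. Then set the loose white plate gently on top of the sheet, long side along the jig and centred between the rails, and push it home against the end stop too. Leave the other things on the bench where they are.

Things in the scene. Friction and masses are not known exactly. Their poses are not given: they have to be found in the camera images.
- jig: Fixed stacking jig of aluminium and white plastic, base 112 x 250 x 6 mm. Origin: centre of its underside, on the bench. Its y axis is the direction in which the sheet slides: at -y the feed block with the recess holding the sheet, at +y the bed with the lower plate, then the upright end stop. x runs across, z up; x = 0 is the centre line. All upright parts lie within 47 mm of it.
- feed_floor (a point): Middle of the recess floor, 21 mm above the bench, at jig y = -53 mm. The floor runs from jig y = -106 to 0, a channel 72 mm wide, open to the bed; side rails and rear rim stand 5 mm above it, flush with the sheet's top, so at the start the sheet's edges can be neither gripped nor pushed.
- bed (a point): Middle of the bed, at jig y = +54 mm, at the height of the lower plate's top: 20 mm above the bench (1 mm below the feed floor). The bed runs from jig y = 0 to 104 mm; its low side rails are 72 mm apart, tops 22.5 mm above the bench.
- stop_face (a point): Top middle of the end stop's inner face, at jig y = +104 mm, 44 mm above the bench. The stop is a rigid upright aluminium bar, 94 mm wide, across the end of the bed.
- separator_centre (a point): Centre of the grey plastic separator sheet, loose, 68 mm (its x) x 100 mm (its y) x 5 mm, about 50 g; 2 to 4 mm play in the recess. Home: jig y = +54 mm, x = 0, 22.5 mm above the bench. A fingertip pressed on it with 10 to 20 N drags it along; over 50 N, even for an instant, damages it. Once its rear edge has left the rear rim it can also be pushed from behind within the channel.
- separator: The same sheet; origin at the centre of its underside.
- lower_plate_centre (a point): Centre of the lower white ceramic plate, 60 x 100 x 14 mm, lying loose in the jig's bed between cheeks; it stays there.
- upper_plate_centre (a point): Centre (half-way up) of the loose upper white ceramic plate, 60 mm (its x) x 100 mm (its y) x 14 mm, about 0.25 kg, lying flat on the bench to the right of the jig. It can be gripped across its 60 mm width. In place it lies on the sheet with its centre at about y = +54 mm, x = 0 in the jig's frame, 32 mm above the bench.
- upper_plate: The same plate; origin at the centre of its underside.
- carton: Bystander: small blue carton lying flat, 43 x 106 x 23 mm; origin at its underside.
- dish: Bystander: shallow clear glass dish, 80 mm across, 14 mm high; origin at its underside.
- sample_jar: Bystander: clear jar with white lid, 45 mm across, 54 mm high; origin at its underside.
- brown_bottle: Bystander: brown bottle, 43 x 43 x 84 mm; origin at its underside.
- beaker: Bystander: clear beaker, 72 mm across, 93 mm high; origin at its underside.
Things that resemble listed ones, but are neither listed nor needed, are in the scene too. There is more than one size of the separator; the job needs the larger.

How it is judged:
On the way, in this order (a step that is already met when the one before it is completed fails the run):
1. the separator lies over the lower plate, within 6 mm of the end stop (y of separator_centre in the frame of jig above 0.048 m and z of separator_centre in the frame of jig below 0.0255 m and angle between separator's own z axis and vertical below 0.05 rad), for 0.2 s.
2. the upper plate lies on the separator (horizontal distance between upper_plate_centre and separator_centre below 0.03 m and z of upper_plate_centre in the frame of jig below 0.035 m and contact force between upper_plate and separator above 0.5 N), for 0.2 s.
At the end, for the whole second after the job is handed in: The separator lies flat over the lower plate and the upper plate flat on the separator, both within 3.5 mm of the end stop; sheet within 6 mm and plate within 7 mm of the jig's centre line; plate square to the jig within 0.08 rad; the lower plate still in the bed (within 8 mm); all at rest (y of each of separator_centre, upper_plate_centre in the frame of jig above 0.0505 m and x of separator_centre in the frame of jig between -0.006 and 0.006 m and z of separator_centre in the frame of jig between 0.0195 and 0.0255 m and y of upper_plate_centre in the frame of jig below 0.058 m and x of upper_plate_centre in the frame of jig between -0.007 and 0.007 m and z of upper_plate_centre in the frame of jig between 0.029 and 0.035 m and angle between the y axis of upper_plate and the y axis of jig, either way round below 0.08 rad and angle between each of upper_plate, separator's own z axis and vertical below 0.04 rad and distance of lower_plate_centre from where it was at the start of the episode below 0.008 m and linear speed of each of upper_plate, separator below 0.02 m/s); the robot touches nothing.
It fails at once if the separator is pressed with more than 50 N (contact force between the fingers and separator above 50 N).
It fails at once if the separator is lifted off the jig (its centre more than 20 mm above where it belongs) (z of separator_centre in the frame of jig above 0.043 m).
It fails at once if the upper plate is dropped onto the jig (horizontal distance between upper_plate_centre and jig below 0.14 m and linear speed of upper_plate above 0.45 m/s and contact force between the fingers and upper_plate below 0.1 N).
It fails at once if a bystander is moved by more than 30 mm (distance of any of carton, dish, sample_jar, brown_bottle, beaker from where it was at the start of the episode above 0.03 m).
It also fails if it takes over 72 s, if anything falls off the work surface, if the arm or the gripper's body presses on something with over 40 N, if the wrist force passes 120 N, or if a joint passes its speed limit or range.

## Working session

There is one attempt and no reset: what is moved stays moved. The work goes in short steps, each a Python script; the robot and the scene stay as the last script left them, time stands still between calls to the robot, and variables do not carry over. Pictures are saved under pics/ and viewed, at most 10 in all, crops included, and the job is handed in when it is done.

```bash
mkdir -p pics && cat > h.py <<'E'
import numpy as np, cv2
from rig import manip
from scipy.spatial.transform import Rotation as R
def pose():
    T=np.eye(4); T[:3,:3]=R.from_rotvec(manip.get_ee_rot()).as_matrix(); T[:3,3]=manip.get_position(); return T
def shot(name,fn=None):
    T=pose(); c=manip.camera(name)
    c["T"]=T@c["mount"] if name=="wrist" else np.array(c["cam_to_world"])
    if fn: cv2.imwrite("pics/"+fn+".png",c["image"][:,:,::-1]); np.save("pics/"+fn+".npy",c,allow_pickle=True)
    return c
def load(fn): return np.load("pics/"+fn+".npy",allow_pickle=True).item()
def ray(c,uv):
    K=np.array([[c["fx"],0,c["cx"]],[0,c["fy"],c["cy"]],[0,0,1.]])
    s=cv2.undistortPoints(np.array(uv,float).reshape(-1,1,2),K,np.array([c["k1"],0,0,0.])).reshape(-1,2)
    return np.c_[s,np.ones(len(s))]@c["T"][:3,:3].T
def onplane(c,uv,z):
    d=ray(c,uv); o=c["T"][:3,3]; return o+d*((z-o[2])/d[:,2])[:,None]
def down(yaw): # tool z down, tool y axis at world angle yaw
    y=np.array([np.cos(yaw),np.sin(yaw),0]); z=np.array([0,0,-1.]); return R.from_matrix(np.c_[np.cross(y,z),y,z]).as_rotvec()
E
python3 - <<'E'
from h import *
for n in("top","side"):
    c=shot(n,n); print(n,c["fx"],c["k1"],c["T"].round(3).tolist())
print(manip.get_time(),manip.get_ee_rot(),pose().round(3).tolist())
E
```

```text
top 396.3512916734278 -0.05401754852696949 [[0.028, -0.982, 0.188, 0.22], [-0.999, -0.022, 0.033, -0.063], [-0.028, -0.189, -0.982, 1.131], [0.0, 0.0, 0.0, 1.0]]
side 444.3285357337743 -0.05098140098648253 [[0.999, 0.033, -0.038, 0.465], [0.05, -0.555, 0.831, -0.928], [0.007, -0.831, -0.556, 0.628], [0.0, 0.0, 0.0, 1.0]]
0.1 [-6.37640663e-01 -3.07586941e+00  2.12476090e-03] [[-0.918, 0.398, -0.001, 0.248], [0.398, 0.918, -0.001, 0.573], [0.0, -0.001, -1.0, 0.231], [0.0, 0.0, 0.0, 1.0]]
```

View pics/top.png

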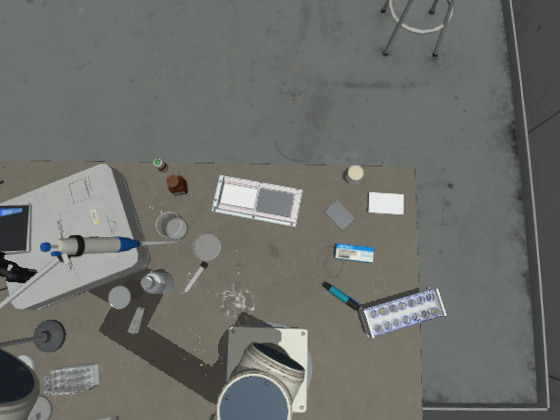

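View pics/side.png

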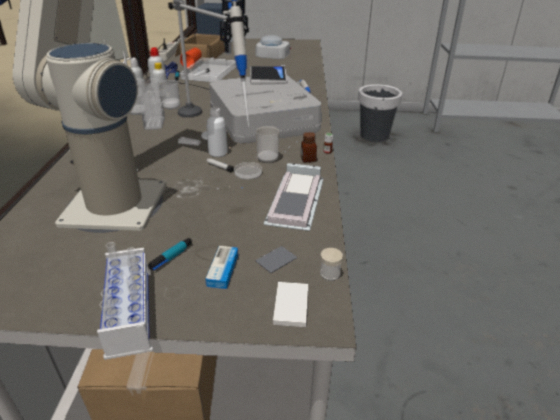

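The top view shows the jig around (257,200): the dark sheet is at (275,202), the white lower plate at (238,194) and the end stop at the left end (217,194). The loose plate is at (386,203). The smaller decoy sheet is at (340,215), the jar at (355,174) and the carton at (354,253).

```bash
python3 - <<'E'
from h import *
for n,zs in(("top",None),("side",None)):
    c=load(n); g=cv2.cvtColor(c["image"],cv2.COLOR_RGB2HSV); im=c["image"].astype(int)
    if n=="top": boxes={"up":(365,185,410,220,.014),"low":(215,175,260,215,.020),"sheet":(252,180,302,222,.026)}
    else: boxes={"up":(265,275,320,330,.014),"low":(282,172,316,196,.020),"sheet":(270,188,315,222,.026)}
    for k,(x0,y0,x1,y1,z) in boxes.items():
        s=im[y0:y1,x0:x1]
        if k=="sheet": m=(abs(s[:,:,0]-s[:,:,2])<22)&(s.max(2)<135)&(s[:,:,2]>s[:,:,0]-6)
        else: m=s.min(2)>(200 if k=="up" else 215)
        m=cv2.morphologyEx(m.astype(np.uint8),cv2.MORPH_OPEN,np.ones((3,3)))
        nn,l,st,ce=cv2.connectedComponentsWithStats(m); i=1+st[1:,4].argmax()
        ct=max(cv2.findContours((l==i).astype(np.uint8),0,2)[0],key=cv2.contourArea).reshape(-1,2)+[x0,y0]
        P=onplane(c,ct,z)[:,:2].astype(np.float32); r=cv2.minAreaRect(P*1000)
        b=cv2.boxPoints(r); e=max((b[1]-b[0],b[2]-b[1]),key=np.linalg.norm)
        print(n,k,st[i],np.round(r[0],1),np.round(r[1],1),np.degrees(np.arctan2(e[1],e[0])).round(1))
E
```

```text
top up [  4   8  34  21 656] [ 464.2 -325.5] [95.8 56.6] 87.6
top low [  6  10  35  23 614] [474.7  98. ] [95.  55.7] 81.2
top sheet [  5   9  36  27 739] [456.3  -7.7] [99.3 67.9] 83.2
side up [   9    8   33   39 1124] [ 462.3 -330.3] [97.4 56.5] 87.8
side low [  7   3  22  17 293] [473.7  97.3] [82.1 51.1] 81.0
side sheet [  5   4  33  24 591] [454.5 -11.3] [96.3 68.3] 80.9
```

```bash
python3 - <<'E'
from h import *
ya=np.radians(-9)
for y in(-9,171):
    q=manip.solve_ik([.46,.02,.26],down(np.radians(y))); print(y,None if q is None else np.round(q,2))
c=manip.camera("wrist"); print(np.round(c["mount"],3).tolist(),c["fx"])
manip.move_to([.42,.02,.28],down(ya)); manip.hold(.3)
c=shot("wrist","w1"); print(manip.get_time(),manip.get_position(),manip.get_joint_positions(), manip.get_contact_force())
E
```

```text
-9 [0.02 0.14 1.95 0.   1.05 0.17]
171 None
[[0.0, -0.962, -0.272, 0.068], [1.0, 0.0, 0.001, 0.001], [-0.001, -0.272, 0.962, -0.142], [0.0, 0.0, 0.0, 1.0]] 358.08713067785254
2.5917 [0.42001995 0.02026147 0.27993281] [1.98717966e-02 4.85054602e-02 2.00647186e+00 4.31195083e-05
 1.08678832e+00 1.76340898e-01] [-0.33432596  0.46573947  0.50653081]
```

View pics/w1.png

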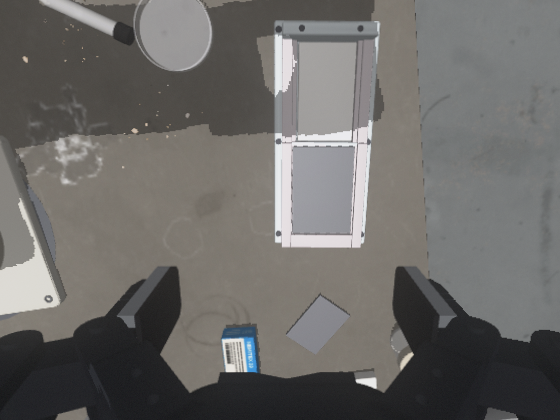

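The wrist view, with image up being +jig y, shows the sheet spanning about (292,147) to (353,236), the base's rear edge at row ~247 and the stop bar at rows 22–40. I'll fit the sheet and the edges.

```bash
python3 - <<'E'
from h import *
c=load("w1"); g=cv2.cvtColor(c["image"],cv2.COLOR_RGB2GRAY)
s=g[143:242,286:362]; m=cv2.morphologyEx((s<160).astype(np.uint8),cv2.MORPH_OPEN,np.ones((5,5)))
nn,l,st,ce=cv2.connectedComponentsWithStats(m); i=1+st[1:,4].argmax(); print(st[i])
ct=max(cv2.findContours((l==i).astype(np.uint8),0,2)[0],key=cv2.contourArea).reshape(-1,2)+[286,143]
P=onplane(c,ct,.026)[:,:2].astype(np.float32); r=cv2.minAreaRect(P*1000); b=cv2.boxPoints(r);print("sheet",r,b.round(1).tolist())
# rough hand points
for n,z,uv in(("baserear z.026",.026,[(283,246),(363,247)]),("stop top inner",.044,[(276,40),(377,37)]),("stop outer",.044,[(276,22),(379,22)]),("base left edge",.006,[(275,245),(275,60)])):
    print(n,(onplane(c,uv,z)*1000).round(1).tolist())
z=cv2.resize(c["image"][10:255,262:392,::-1],None,fx=3.0,fy=2.4,interpolation=2); cv2.imwrite("pics/w1z.png",z)
E
```

```text
[   6    3   62   89 4743]
sheet ((457.7441711425781, -7.132148742675781), (102.07516479492188, 67.45392608642578), 80.9619140625) [[416.3999938964844, -52.20000076293945], [483.0, -62.79999923706055], [499.1000061035156, 38.0], [432.5, 48.599998474121094]]
baserear z.026 [[403.7, -65.5, 26.0], [497.0, -81.4, 26.0]]
stop top inner [[432.0, 152.6, 44.0], [528.2, 140.0, 44.0]]
stop outer [[434.5, 168.0, 44.0], [531.2, 152.6, 44.0]]
base left edge [[392.7, -70.4, 6.0], [427.7, 139.8, 6.0]]
```

View pics/w1z.png

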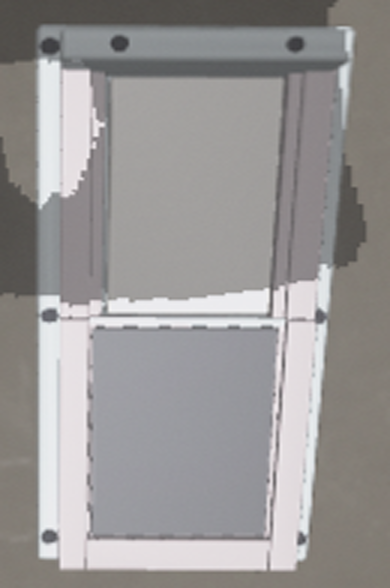

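```bash
cat >> h.py <<'E'
A=np.radians(80.8); U=np.array([np.cos(A),np.sin(A)]); X=np.array([U[1],-U[0]]); YAW=A-np.pi/2
S0=np.array([.4577,-.0071])      # sheet centre at start = jig (0,-52)
J0=S0+.052*U                     # jig origin estimate
def J(x,y,z): return np.r_[J0+x*X+y*U,z]
def F(f0=0): return np.array(manip.get_contact_force())-f0
E
python3 - <<'E'
from h import *
manip.command_gripper(0.0)
manip.move_to(J(0,-67,0)*0+J(0,-.067,.09),down(YAW)); manip.servo_line(J(0,-.067,.054),rate=.06)
manip.hold(.3); f0=F(); z=.054; print(f0,manip.get_position(),manip.get_time())
while z>.042:
    z-=.0004; manip.servo_line(J(0,-.067,z),rate=.03); f=F(f0)[2]
    if f>9: break
manip.hold(.1); print(z,F(f0),manip.get_position(),manip.get_time()); np.save("f0.npy",f0); np.save("z.npy",z)
E
```

```text
[ 0.00596223 -0.66677225 -0.18514631] [ 0.4554672  -0.02192732  0.05424044] 5.2167
0.041600000000000074 [-0.28887198  0.68002368 -0.26535683] [ 0.45531214 -0.02190558  0.04160238] 13.0667
```

```bash
python3 - <<'E'
from h import *
print(manip.get_width(),manip.get_grip_force(),F())
c=shot("wrist","w2"); d=shot("side","s2")
cv2.imwrite("pics/m2.png",np.hstack([cv2.resize(c["image"],(400,300))[:,:,::-1],cv2.resize(d["image"][130:250,230:350,::-1],(400,300),interpolation=2)]))
E
```

```text
-0.00014066164784784296 0.0 [-0.28290976  0.01325144 -0.45050314]
```

View pics/m2.png

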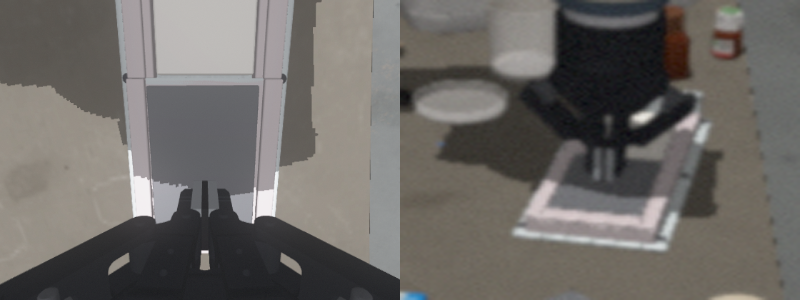

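The wrist view shows the closed fingertips above the rear part of the sheet and centred between the rails. They haven't touched it yet, so I'll go on down.

```bash
python3 - <<'E'
from h import *
f0=np.load("f0.npy"); z=float(np.load("z.npy"))
while z>.028:
    z-=.0005; manip.servo_line(J(0,-.067,z),rate=.05); f=F(f0)[2]
    if f>7: break
print(z,F(f0)); manip.hold(.1); print(F(f0),manip.get_position(),manip.get_time()); np.save("z.npy",z)
E
```

```text
0.027600000000000062 [-0.36112512  0.56565657  0.33501045]
[-0.63084385  0.30307235 -0.16720201] [ 0.45530155 -0.02191285  0.02759803] 20.2667
```

```bash
python3 - <<'E'
from h import *
c=shot("wrist","w3"); d=shot("side","s3")
T=np.linalg.inv(c["T"]); 
for k in(-.022,0,.003,.022,.035):
    p=pose()@np.array([0,0,k,1]); q=T@p; q2=np.linalg.inv(d["T"])@p
    pr=lambda q,c:(round(c["fx"]*q[0]/q[2]+c["cx"],1),round(c["fy"]*q[1]/q[2]+c["cy"],1))
    print(k,pr(q,c),pr(q2,d))
print(c["mount"])
cv2.imwrite("pics/m3.png",np.hstack([cv2.resize(c["image"],(400,300))[:,:,::-1],cv2.resize(d["image"][150:240,250:340,::-1],(400,400),interpolation=2)[50:350]]))
E
```

```text
-0.022 (np.float64(283.0), np.float64(301.7)) (np.float64(291.9), np.float64(197.5))
0 (np.float64(283.5), np.float64(275.3)) (np.float64(291.6), np.float64(205.1))
0.003 (np.float64(283.5), np.float64(272.2)) (np.float64(291.6), np.float64(206.1))
0.022 (np.float64(283.8), np.float64(255.2)) (np.float64(291.4), np.float64(212.5))
0.035 (np.float64(284.0), np.float64(245.5)) (np.float64(291.3), np.float64(216.8))
[[ 3.53688464e-04 -9.62445168e-01 -2.71475916e-01  6.99599359e-02]
 [ 9.99999932e-01  3.12985068e-04  1.93230672e-04  1.23281563e-03]
 [-1.01006018e-04 -2.71475966e-01  9.62445214e-01 -1.41880799e-01]
 [ 0.00000000e+00  0.00000000e+00  0.00000000e+00  1.00000000e+00]]
```

View pics/m3.png

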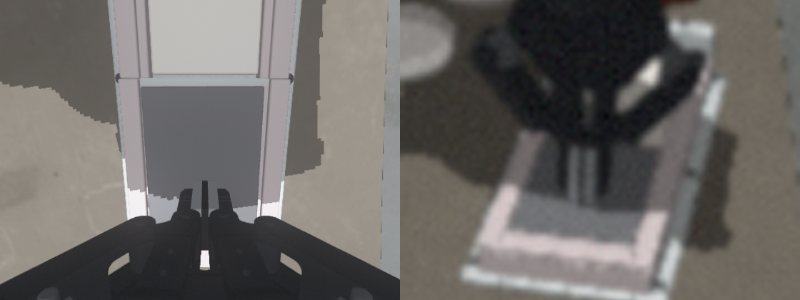

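The side view puts the closed tips near row 207, but 22 mm of reach would put them at row 212.5. The tips are therefore only a few mm ahead of the TCP and about to touch the sheet. I'll keep creeping down.

```bash
python3 - <<'E'
from h import *
f0=np.load("f0.npy"); z=float(np.load("z.npy"))
while z>.018:
    z-=.0004; manip.servo_line(J(0,-.067,z),rate=.05); f=F(f0)[2]
    if f>7: break
print(z,F(f0)); manip.hold(.1); print(F(f0),manip.get_position(),manip.get_time()); np.save("z.npy",z)
E
```

```text
0.026000000000000058 [-1.37931631  0.78104889  9.27189947]
[-1.90277549  0.22075345  9.00672298] [ 0.45538428 -0.02190599  0.02644964] 21.4667
```

```bash
python3 - <<'E'
from h import *
f0=np.load("f0.npy"); z=float(np.load("z.npy")); y=-.067
z-=.0003; manip.servo_line(J(0,y,z),rate=.05); print(F(f0))
for i in range(7):
    y+=.006; manip.servo_line(J(0,y,z),rate=.04); f=F(f0); print(round(y,3),round(z,5),f.round(1))
    if f[2]>32: z+=.0006
    z-=np.clip((14-f[2])*.00004,-.0003,.0003)
    if i==2 and np.hypot(f[0],f[1])<.5: break
manip.servo_line(J(0,y,z+.012),rate=.08)
c=shot("wrist","w4"); print(manip.get_time()); np.save("z.npy",z)
cv2.imwrite("pics/w4s.png",cv2.resize(c["image"],(400,300))[:,:,::-1])
E
```

```text
[-2.54854059  0.01926777 13.58226165]
-0.061 0.0257 [-1.  -0.3 12. ]
-0.055 0.02562 [-0.3 -1.  12.1]
-0.049 0.02554 [ 0.2 -1.3 13. ]
-0.043 0.02551 [-0.7 -0.9 14. ]
-0.037 0.0255 [-0.7 -2.  13.3]
-0.031 0.02548 [-0.3 -2.  13.4]
-0.025 0.02545 [-0.9 -1.7 13.2]
24.1667
```

View pics/w4s.png

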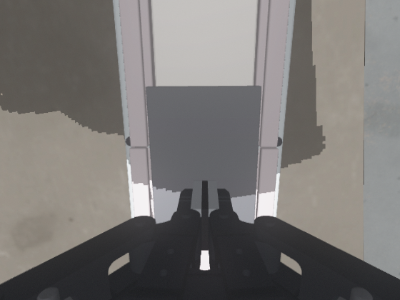

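The sheet moved as intended: its front edge is now well past the seam, at row ~87 of 300. Next I'll go behind it and push it home.

```bash
python3 - <<'E'
from h import *
manip.servo_line(J(0,-.083,.040),rate=.12); manip.servo_line(J(0,-.083,.0245),rate=.06); manip.hold(.15)
f0=F(); manip.servo_line(J(0,-.083,.0225),rate=.02); print(F(f0),manip.get_position())
y=-.083
while y<.006:
    st=.006 if y<-.022 else .001
    y+=st; manip.servo_line(J(0,y,.0225),rate=.05 if st>.002 else .02); f=F(f0); fu=f[:2]@U
    if st>.002 or abs(fu)>2: print(round(y,3),round(fu,1),f[2].round(1))
    if fu<-8 or abs(f[2])>12: break
print(y,f,manip.get_position(),manip.get_time()); np.save("yend.npy",y)
E
```

```text
[ 0.43069745  0.17569186 -0.58188156] [ 0.45274683 -0.03770979  0.02251894]
-0.077 0.6 -1.0
-0.071 0.4 -0.9
-0.065 1.0 -1.0
-0.059 1.1 -0.8
-0.053 1.1 -0.7
-0.047 0.4 -0.2
-0.041 0.4 -0.5
-0.035 1.0 -1.4
-0.029 0.8 -1.4
-0.023 -0.2 0.2
-0.017 2.0 -0.4
-0.005 -4.0 0.5
-0.004 -10.2 1.6
-0.003999999999999993 [ -0.14745722 -10.27598925   1.62619574] [0.46490214 0.03927125 0.0225171 ] 31.7917
```

```bash
python3 - <<'E'
from h import *
y=float(np.load("yend.npy"))
manip.servo_line(J(0,y-.004,.0225),rate=.05); manip.servo_line(J(0,y-.004,.10),rate=.15)
shot("wrist","w5")
t=load("top"); print("jar",onplane(t,[(355,174)],.05).round(3))
pa=np.radians(87.7)-np.pi/2
manip.move_to([.463,-.355,.20],down(pa)); manip.command_gripper(.085); 
shot("wrist","w6"); print(manip.get_time(),manip.get_width(),manip.get_joint_positions().round(2))
a,b=load("w5"),load("w6")
cv2.imwrite("pics/m5.png",np.hstack([cv2.resize(k["image"],(400,300))[:,:,::-1] for k in(a,b)]))
E
```

```text
jar [[ 0.538 -0.233  0.05 ]]
35.0917 0.08526056536899726 [-0.67  0.4   1.75 -0.    0.99 -0.63]
```

View pics/m5.png

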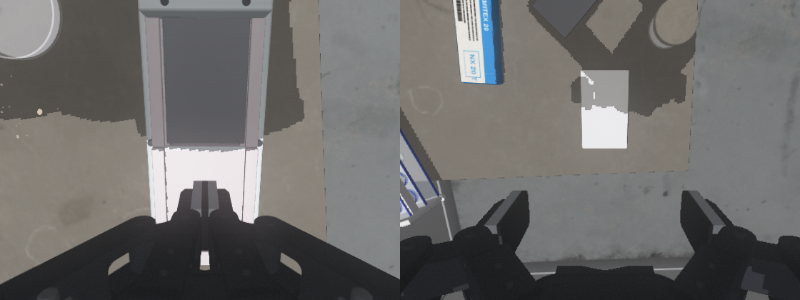

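Left: the sheet covers the bed up to the stop, with its rear edge at row ~145. Right: the loose plate is at about (182–228, 70–148) in the half-scale picture and partly in shadow. I'll measure both.

```bash
python3 - <<'E'
from h import *
b=load("w6"); x0,y0=245,88; s=b["image"][y0:218,x0:330].astype(int)
m=((s.min(2)>140)).astype(np.uint8); m=cv2.morphologyEx(m,cv2.MORPH_CLOSE,np.ones((5,5)))
nn,l,st,ce=cv2.connectedComponentsWithStats(m); i=1+st[1:,4].argmax(); print(st[i])
ct=max(cv2.findContours((l==i).astype(np.uint8),0,2)[0],key=cv2.contourArea).reshape(-1,2)+[x0,y0]
r=cv2.minAreaRect((onplane(b,ct,.014)[:,:2]*1000).astype(np.float32)); print(r)
a=load("w5"); g=cv2.cvtColor(a["image"],cv2.COLOR_RGB2GRAY).astype(int)
for row in(60,120,180): 
    d=np.abs(np.diff(g[row])); k=[j for j in range(195,385) if d[j]>12]; print(row,k,g[row,215:245:3])
print("col280",[j for j in range(5,240) if abs(g[j+1,280]-g[j,280])>12])
def toJ(p): q=p[:,:2]-J0; return np.c_[q@X,q@U].round(4).tolist()
print(toJ(onplane(a,[(232,120),(345,120),(234,198),(344,198)],.025)), toJ(onplane(a,[(280,15)],.044)))
E
```

```text
[   8   10   67  111 7130]
((464.9782409667969, -327.0292663574219), (99.74862670898438, 59.80622482299805), 87.71416473388672)
60 [195, 196, 222, 224, 227, 228, 348, 349, 350, 351, 377, 378] [146 146 146 115 141  94  94  94  94  94]
120 [199, 200, 207, 225, 227, 230, 345, 346, 347, 348, 365, 372, 373] [144 146 143 144 116 136  93  92  93  93]
180 [203, 204, 228, 229, 232, 342, 343, 344, 362, 368, 369] [145 146 145 145 144 135 104  96  97  96]
col280 [14, 204, 211, 212]
[[-0.0309, 0.0551], [0.0353, 0.0551], [-0.0316, 0.008], [0.0369, 0.008]] [[-0.0022, 0.1061]]
```

```bash
python3 - <<'E'
from h import *
pa=np.radians(87.7)-np.pi/2; P=np.array([.465,-.327])
manip.command_gripper(.070); manip.move_to(np.r_[P,.06],down(pa)); manip.servo_line(np.r_[P,.014],rate=.08); manip.hold(.15)
f0=F(); z=.014; print(f0,manip.get_time())
while z>-.014:
    z-=.001; manip.servo_line(np.r_[P,z],rate=.06); f=F(f0)
    if f[2]>4: break
print("contact",z,f)
z+=.004; manip.servo_line(np.r_[P,z],rate=.06); manip.command_gripper(.05,f_grip=40)
print(z,manip.get_width(),manip.get_grip_force(),F(f0),manip.get_time()); np.save("zg.npy",z)
shot("wrist","w7")
E
```

```text
[-0.80372005 -0.42749923 -0.65239083] 36.8917
contact -0.008000000000000004 [-1.58117165  1.07940265  8.51424423]
-0.0040000000000000036 0.05901490204975227 43.099554777145386 [0.24666171 0.8072792  5.90971732] 42.8917
```

```bash
python3 - <<'E'
from h import *
zg=manip.get_position()[2]; P=manip.get_position()
manip.servo_line([P[0],P[1],.09],rate=.2); print("w",manip.get_width(),F())
cx=.0022; y=.046; zt=zg+.025
manip.move_to(J(cx,y,.08),down(YAW)); manip.servo_line(J(cx,y,zt+.004),rate=.08); manip.hold(.15); f0=F(); print(manip.get_time(),zt)
while y<.064:
    y+=.001; manip.servo_line(J(cx,y,zt+.004),rate=.04); fu=F(f0)[:2]@U
    if fu<-5: break
print("stop y",y,F(f0)); y-=.0005; z=zt+.004
while z>zt-.004:
    z-=.0007; manip.servo_line(J(cx,y,z),rate=.04); f=F(f0)
    if f[2]>5: break
print("down",z-zt,f,manip.get_time()); shot("wrist","w8")
np.save("place.npy",[cx,y,z])
E
```

```text
w 0.05935442017568491 [ 0.05558981 -0.35233721 -2.89039281]
46.0833 0.021221186469286963
stop y 0.05700000000000001 [  0.29267405 -10.09321502   1.54072407]
down -0.00019999999999999532 [-0.90470689 -7.36750942  5.94910761] 50.3333
```

```bash
python3 - <<'E'
from h import *
cx,y,z=np.load("place.npy")
manip.command_gripper(.080); manip.servo_line(J(cx,y,z+.03),rate=.06); manip.servo_line(J(cx,y-.07,.16),rate=.2); manip.hold(.1)
c=shot("wrist","w9"); print(manip.get_time()); d=shot("side","s9")
cv2.imwrite("pics/m9.png",np.hstack([cv2.resize(c["image"],(480,360))[:,:,::-1],cv2.resize(d["image"][140:240,260:340,::-1],(288,360),interpolation=2)]))
E
```

```text
52.325
```

View pics/m9.png

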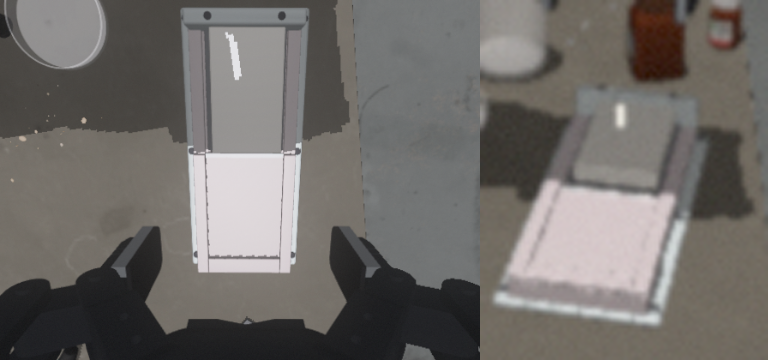

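The plate lies on the sheet at about (210–284, 25–153), square to the rails and against the stop. I'll check it numerically before handing in.

```bash
python3 - <<'E'
from h import *
c=load("w9"); g=cv2.cvtColor(c["image"],cv2.COLOR_RGB2GRAY).astype(int)
for row in(60,110,160):
    print(row,[(j,g[row,j],g[row,j+1]) for j in range(215,365) if abs(g[row,j+1]-g[row,j])>9])
for col in(265,290,315): print("col",col,[(j,g[j,col],g[j+1,col]) for j in range(8,200) if abs(g[j+1,col]-g[j,col])>9])
def toJ(p): q=p[:,:2]-J0; return np.c_[q@X,q@U].round(4).tolist()
print(toJ(onplane(c,[(243.5,60),(333.5,60),(246,160),(330,160)],.039)),"rear",toJ(onplane(c,[(290,177)],.039)),toJ(onplane(c,[(290,177)],.025)))
print("rails/stop",toJ(onplane(c,[(290,27)],.044)))
E
```

```text
60 [(234, np.int64(124), np.int64(110)), (236, np.int64(114), np.int64(129)), (238, np.int64(122), np.int64(91)), (243, np.int64(87), np.int64(105)), (244, np.int64(105), np.int64(140)), (245, np.int64(140), np.int64(152)), (267, np.int64(151), np.int64(167)), (268, np.int64(167), np.int64(228)), (277, np.int64(225), np.int64(152)), (330, np.int64(149), np.int64(139)), (331, np.int64(139), np.int64(91)), (333, np.int64(90), np.int64(115)), (334, np.int64(115), np.int64(104)), (335, np.int64(104), np.int64(125)), (350, np.int64(117), np.int64(130)), (357, np.int64(116), np.int64(86))]
110 [(215, np.int64(90), np.int64(122)), (222, np.int64(133), np.int64(122)), (236, np.int64(119), np.int64(100)), (237, np.int64(100), np.int64(128)), (239, np.int64(126), np.int64(102)), (240, np.int64(102), np.int64(84)), (244, np.int64(86), np.int64(96)), (245, np.int64(96), np.int64(138)), (328, np.int64(148), np.int64(138)), (329, np.int64(138), np.int64(91)), (331, np.int64(88), np.int64(129)), (332, np.int64(129), np.int64(101)), (333, np.int64(101), np.int64(126)), (347, np.int64(121), np.int64(
[... 1282 characters left out ...]
4(114)), (27, np.int64(114), np.int64(104)), (28, np.int64(104), np.int64(92)), (30, np.int64(90), np.int64(116)), (31, np.int64(116), np.int64(147)), (178, np.int64(143), np.int64(208)), (179, np.int64(208), np.int64(229))]
col 315 [(8, np.int64(74), np.int64(116)), (9, np.int64(116), np.int64(129)), (26, np.int64(124), np.int64(114)), (27, np.int64(114), np.int64(103)), (28, np.int64(103), np.int64(92)), (30, np.int64(89), np.int64(116)), (31, np.int64(116), np.int64(145)), (178, np.int64(143), np.int64(208)), (179, np.int64(208), np.int64(228))]
[[-0.0267, 0.0877], [0.0342, 0.0877], [-0.0271, 0.02], [0.0342, 0.0201]] rear [[0.0051, 0.0075]] [[0.0052, 0.0048]]
rails/stop [[0.0047, 0.1069]]
```

```bash
python3 -c "
from h import *
print(manip.get_time(),manip.sign_off())"
```

```text
the job is handed in; nothing more can be done
52.375 None
```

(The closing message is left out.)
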